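Hold the throwing gauge over the fresh pouring bowl

TASK

Check the freshly thrown pouring bowl on the banding wheel with the larger of the two throwing gauges: take that gauge by its handle out of the slotted rack, lift it over the drying pots without disturbing them or the small gauge, and bring it upright and centred over the bowl, its stem hanging inside the bowl and its crossbar level and square to the bowl's spout (a quarter turn from the way the spout points). Stop with the underside of the crossbar hovering about 8 mm above the rim and keep holding it there: the job finishes with the gauge held still in the gripper for the comparison. The bowl is wet clay, so nothing may touch it, or the wheel head it stands on, at any time.

Things in the scene. Friction and masses are not known exactly. Their poses are not given: they have to be found in the camera images.
- gauge: The larger gauge, a loose pale wooden cross of 30 to 60 g: crossbar 150 mm long (x), 14 wide, 10 thick; 14 mm square handle 50 mm up from its middle, faces along x and y; round stem 10 mm across, hanging 50 mm below. Starts in the rack, crossbar across the slot, stem down in it. Origin: on the stem's axis, level with the crossbar's underside; z up the handle. Symmetric by half a turn about z
- gauge_grip (a point): Point on the axis of the larger gauge's handle, 40 mm above gauge's origin: 30 mm above the crossbar's top, 20 mm below the handle's top; axes as gauge. Gripped here from above, fingertips clear the crossbar by 11 mm; 60 mm or more is free all round the handle
- small_gauge: The other gauge in the rack: same make and handle, but the crossbar is only 95 mm and the stem 40 mm long. Origin and axes as gauge. To be left alone. The two hang about 96 mm apart, in either order
- rack: Fixed dark wooden tool rack: a board 111 x 260 mm, its top 85 mm above the bench, split by an open slot 19 mm wide along its length (y axis), on two end cheeks; the gauges' crossbars lie about along x. Origin under its centre, on the bench. Stands left or right of the ware board
- wheel: Foot of the banding wheel (low potter's turntable), fixed to the bench on the other side of the ware board from the rack. Origin on the bench, on the wheel's axis. Its metal head, 200 mm across, top 55 mm above the bench, carries a 170 mm plywood bat 10 mm thick, on which the bowl is stuck. The head turns if pushed (friction 0.05 N m)
- bowl: Freshly thrown pouring bowl of wet terracotta clay (one piece with the wheel's bat and head), on the wheel's axis: 150 mm outside at the rim, 70 high, wall 6, inner floor 58 below the rim. One spout, 30 mm wide, stands out to 108 mm from the axis, no higher than the rim. Origin: centre of its underside. x points to the spout, which looks within 70 degrees either side of world +y; z up
- bowl_mouth (a point): Centre of the bowl's mouth, level with the top of the rim, 135 mm above the bench; x points to the spout, z up. The gauge's crossbar has to lie along this point's y axis, either way round
- ware_board: The fixed plywood ware board between rack and wheel, 440 mm long (its x axis, about away from the robot), 130 mm wide, its top 18 mm above the bench. Origin under its centre
- bottle: A narrow-necked drying pot of the same clay, 120 mm high and 76 mm in diameter, loose on the ware board (its top 138 mm above the bench). Origin at the centre of its underside
- vase: A drying vase, 112 mm high and 76 mm in diameter, loose on the ware board (top 130 mm above the bench). Origin at the centre of its underside
- beaker: A drying beaker, 100 mm high and 76 mm in diameter, loose on the ware board (top 118 mm above the bench). Origin at the centre of its underside
Mind the look-alikes: they are no part of the job. Leave any white or yellow look-alike of the bottle alone.

How it is judged (in metres and radians):
On the way:
1. the larger gauge is lifted out of the rack in the gripper, its crossbar at least 60 mm above the rack's top (z of gauge in the frame of rack above 0.145 m and contact force between the fingers and gauge above 1 N), for 0.2 s.
At the end, for the whole second after the job is handed in: Larger gauge held still in the fingers: upright within 4.5 degrees, centred on the mouth within 9 mm, crossbar square to the spout within 8.5 degrees and its underside 2 to 15 mm above the rim, not touching the bowl; pots within 10 mm and small gauge within 15 mm of their starts, pots upright (z of gauge in the frame of bowl_mouth between 0.002 and 0.015 m and horizontal distance between gauge and bowl_mouth below 0.009 m and angle between the x axis of gauge and the y axis of bowl_mouth, either way round below 0.15 rad and angle between gauge's own z axis and vertical below 0.08 rad and contact force between the fingers and gauge above 1 N and contact force between gauge and bowl below 0.1 N and linear speed of gauge below 0.01 m/s and angular speed of gauge below 0.1 rad/s and distance of small_gauge from where it was at the start of the episode below 0.015 m and distance of each of bottle, vase, beaker from where it was at the start of the episode below 0.01 m and angle between each of bottle, vase, beaker's own z axis and vertical below 0.1 rad); the arm keeps its last pose, push and grip.
It fails at once if the wet bowl or the wheel head it is stuck to is touched by anything (contact force between bowl and anything else above 0.3 N).
It fails at once if a drying pot is disturbed (shifted by 10 mm or tipped) (distance of any of bottle, vase, beaker from where it was at the start of the episode above 0.01 m or angle between any of bottle, vase, beaker's own z axis and vertical above 0.15 rad).
It fails at once if the small gauge is shifted by 15 mm or more (distance of small_gauge from where it was at the start of the episode above 0.015 m).
It also fails if it takes over 51 s, if anything falls off the work surface, if the arm or the gripper's body presses on something with over 40 N, if the wrist force passes 120 N, or if a joint passes its speed limit or range.

ROBOT

A 6-joint arm with a two-finger parallel gripper is mounted at the origin on the work surface. World frame = base frame: x ahead of the robot, y to its left, z up, the work surface at z = 0. Lengths are in mm, angles in rad, forces in N, time in s.
With the tool pointing down it reaches from about 300 to 775 mm from the base axis. Payload 14.6 kg.
Tool frame: the origin (TCP) lies on the centre line of the jaws, within the pads' length; the fingertips stand 8 mm ahead of it and the grasp point (between the pads) lies 11 mm behind it; z points along the fingers, y is the line along which they close (so a half turn about z gives the same grasp; the last joint's range is limited). The gripper opens to 94 mm and grips with 3 to 60 N. Pads are 16 mm wide; open, the fingers measure 119 mm over their backs; the gripper's body (75 mm by 177 mm) begins 78 mm behind the grasp point.
Start: joints at [1.283, 0.3, 1.521, -0, 1.321, -0.067], TCP at [120.454, 536.638, 213.446] pointing down, gripper open.
Joint ranges: [-3.03, 3.03], [-0.79, 2.21], [0.23, 2.52], [-1.04, 4.18], [0, 3.07], [-2.55, 2.55]. Speed limits (rad/s): [2.22, 2.22, 2.57, 3.14, 3.14, 3.14].

INTERFACE

Orientations are given as [roll, pitch, yaw] about the fixed x, y, z axes, in that order (R = Rz(yaw) Ry(pitch) Rx(roll)).
In Python, from cell import manip gives the robot as it stands.
- The arm moves only by the tool jog_arm, never from a script. Its argument "rows" is one flat list of numbers, 7 for each row, row after row: the shift along the world's x, y, z in cm, then the turn, a rotation vector about the world's x, y, z in rad, then the closure, from 0 (fully open) to 1 (shut). In form: [dx, dy, dz, rx, ry, rz, fingers, dx, dy, dz, rx, ry, rz, fingers, ...]. A call has 1 to 20 rows; each row shifts and turns the commanded pose from where the row before left it; what a row does not reach is not made up. A row lasts 1/12 s, in which the tool goes at most 41.7 mm and 7.16 degrees, less where a joint would pass 70% of its speed; a pose out of reach is approached as far as the arm can. A call with a gripper value outside its range is refused whole. The fingers move at their own pace and stop on an object; "newtons" is the grip in N (left out, the last holds). Time passes only in rows, so rows that do not move let the fingers close. It gives the time, the measured TCP pose, the force, the opening and the grip force at its end, in the units of the state.
- manip.read_state(): the state, without advancing time (a new reading comes with each control period).
- manip.camera(name): name is "scene" or "top"; returns (picture, depth): 384x512x3 uint8, blue, green, red; 384x512 float32, mm along the optical axis (not along the pixel's ray), 0 where there is no reading.
- manip.camera_model(name): a dict with "K" (3x3 intrinsics, pixels), "R" (3x3) and "t" (3): a world point X has camera coordinates R X + t. Camera axes: x right, y down, z forward; pixel columns grow to the right and rows downward; lengths in mm; the calibration is good to about 2 mm. A picture is of the moment at which its call begins. camera_model takes no time and is no camera call.
- manip.sign_off(): hands the job in; it is judged then, once.
The state is a dict: "clock": time; "joints": joint angles; "qd": joint speeds; "effort": joint torques, N m; "eef_pos": TCP position; "eef_rot": TCP orientation; "wrist_force": force on the tool from outside, world axes, zero at the start; "moment": the same for the moment, N m; "finger_gap": finger opening in mm; "finger_force": force on a finger pad.
Only numpy, scipy, OpenCV 4.12 (cv2) and the standard library are available. Lean on these libraries where they do the work, as an engineer would, in place of code of your own. Each camera call takes 0.05 s, during which the arm holds its last target. There are 200 camera calls.

## Working session

There is one attempt and no reset: what is moved stays moved. The work goes in short steps, Python scripts to look and compute and a tool call to move; the robot and the scene stay as the last step left them, time stands still between calls to the robot, and variables do not carry over. Pictures are saved under pics/ and viewed, at most 10 in all, crops included, and the job is handed in when it is done.

Besides the shell and the picture viewer there is one more tool, called after "Request:" by a JSON object that holds its "method" and its "body". jog_arm: Moves the arm, as the interface text tells. Its arguments: {"type":"object","properties":{"rows":{"type":"array"},"newtons":{"type":"number"}},"required":["rows"]}

```bash
mkdir -p pics; ls; python3 - <<'E'
from cell import manip
import cv2,numpy as np
for n in("scene","top"):
    p,d=manip.camera(n); np.savez(f"{n}0.npz",p=p,d=d); cv2.imwrite(f"pics/{n}0.png",cv2.resize(p,(800,600)) )
    m=manip.camera_model(n); print(n,m["K"],m["R"],m["t"])
print(manip.read_state())
E
```

```text
pics
scene [[496.95060463   0.         250.20524698]
 [  0.         496.95060463 190.31700079]
 [  0.           0.           1.        ]] [[-0.50788677  0.86126294 -0.01664887]
 [ 0.73781909  0.42495411 -0.5244397 ]
 [-0.44460547 -0.27863984 -0.8512848 ]] [ 300.10131617 -378.22175653 1616.03251365]
top [[492.98520507   0.         246.2605251 ]
 [  0.         492.98520507 199.21055743]
 [  0.           0.           1.        ]] [[ 2.78717419e-02 -9.99611036e-01 -9.70717658e-04]
 [-9.95714584e-01 -2.76774086e-02 -8.82407371e-02]
 [ 8.81795477e-02  3.42598078e-03 -9.96098705e-01]] [ -14.46569829  568.13660387 1408.75360286]
{'clock': 0.1, 'joints': array([ 1.28336602e+00,  3.00400984e-01,  1.52147364e+00, -1.30221683e-05,
        1.32073178e+00, -6.66393547e-02]), 'qd': array([-1.30513682e-03,  6.11717277e-04, -5.49564421e-04,  1.05664668e-03,
        9.52862719e-05, -1.54092892e-04]), 'effort': array([ 6.96061888e-04, -5.32648230e+01, -3.53276539e+01,  7.09319953e-02,
        2.35644478e-02, -5.42987198e-05]), 'eef_pos': array([120.41620282, 536.43328377, 212.97024683]), 'eef_rot': array([-3.14058031e+00, -5.49198485e-05,  2.92080490e+00]), 'wrist_force': array([-0.13054455, -0.13538295, -0.24974244]), 'moment': array([-0.01325498,  0.00415775, -0.02818954]), 'finger_force': 0.0, 'finger_gap': 93.70599400593942}
```

View pics/scene0.png

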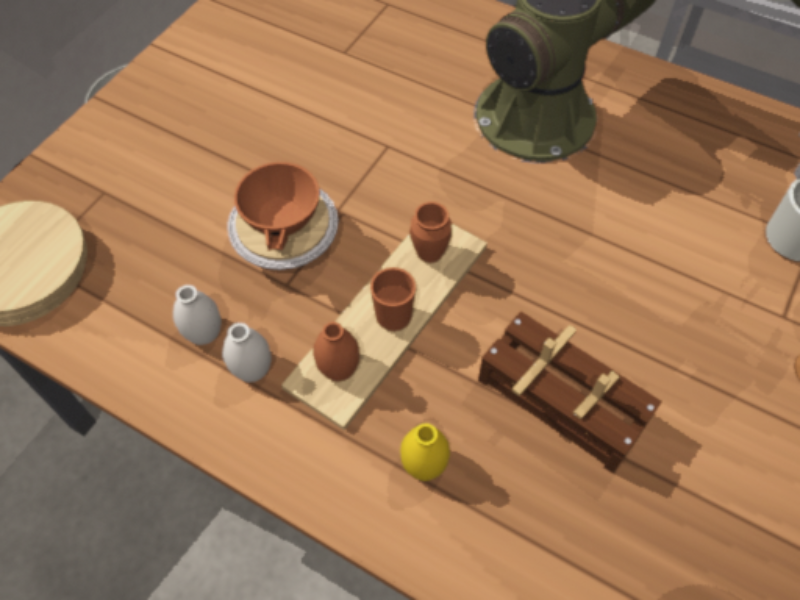

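View pics/top0.png

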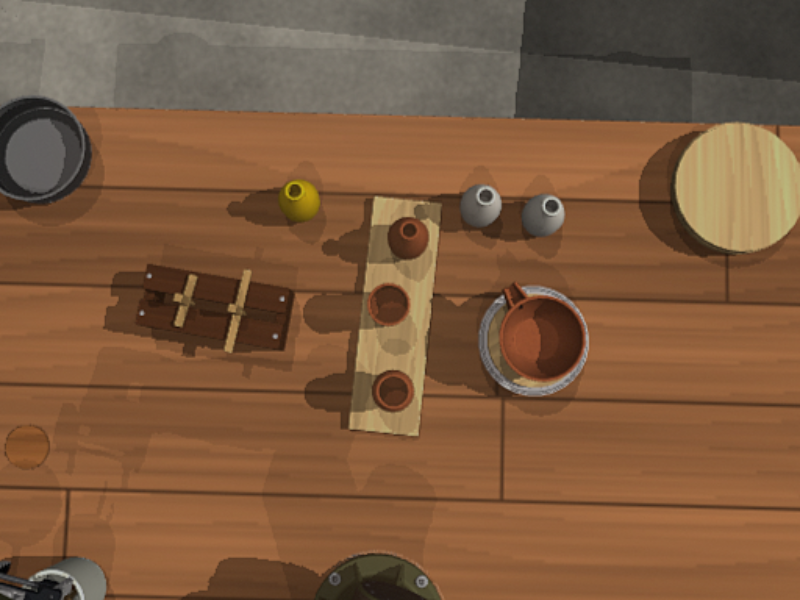

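The top view shows the slotted rack at about (215,305) of 800x600, the two gauges at (238,310) and (185,300), and the pots at (408,238), (389,304) and (393,390). The bowl is at (543,338), with its spout at (513,295).

Candidates for the larger gauge are the crosses at (238,310) and (185,300). The one at (238,310) has the clearly longer crossbar, about 82 px against 52 px. I'll measure both and confirm with a crop.

```bash
cat > h.py <<'E'
import numpy as np,cv2
from cell import manip
def grab(n):
    p,d=manip.camera(n); m=manip.camera_model(n); return p,d,m
def cloud(d,m):
    v,u=np.mgrid[:d.shape[0],:d.shape[1]]
    c=np.stack([(u-m["K"][0,2])/m["K"][0,0]*d,(v-m["K"][1,2])/m["K"][1,1]*d,d],-1)
    return (c-m["t"])@m["R"]
def ray(m,u,v):
    d=m["R"].T@np.linalg.inv(m["K"])@[u,v,1]; return -m["R"].T@m["t"],d/np.linalg.norm(d)
def onplane(m,u,v,z):
    o,d=ray(m,u,v); return o+d*(z-o[2])/d[2]
def tri(rays):
    A=sum(np.eye(3)-np.outer(d,d) for o,d in rays); b=sum((np.eye(3)-np.outer(d,d))@o for o,d in rays)
    return np.linalg.solve(A,b)
E
cat > m1.py <<'E'
from h import *
W={};P={}
for n in("scene","top"):
    z=np.load(n+"0.npz"); P[n]=z["p"]; m=manip.camera_model(n); X=cloud(z["d"],m); W[n]=X
    hsv=cv2.cvtColor(z["p"],cv2.COLOR_BGR2HSV)
    ok=z["d"]>0
    print("==",n)
    # gauges: in rack region, z>89
    pale=ok&(X[...,2]>89)&(X[...,2]<160)&(hsv[...,0]>12)&(hsv[...,2]>110)&(X[...,0]>350)&(X[...,0]<700)&(X[...,1]>100)&(X[...,1]<420)
    k,l,s,c=cv2.connectedComponentsWithStats(pale.astype(np.uint8))
    for i in range(1,k):
        if s[i,4]<30: continue
        q=X[l==i]; bar=q[q[:,2]<108]; han=q[q[:,2]>135]
        (cx,cy),(w,h),a=cv2.minAreaRect(bar[:,:2].astype(np.float32))
        b=cv2.boxPoints(cv2.minAreaRect(bar[:,:2].astype(np.float32)))
        e=b[1]-b[0] if np.linalg.norm(b[1]-b[0])>np.linalg.norm(b[2]-b[1]) else b[2]-b[1]
        print("px",c[i],s[i,4],"bar c",cx,cy,"wh",w,h,"ang",np.degrees(np.arctan2(e[1],e[0]))%180,"zbar",np.median(bar[:,2]),"handle",han.mean(0) if len(han) else None,len(han),han.max(0) if len(han) else '')
    # pots / bowl terracotta
    ter=ok&(hsv[...,0]<12)&(hsv[...,1]>120)&(X[...,2]>60)&(X[...,0]>250)&(X[...,0]<750)&(abs(X[...,1])<400)
    k,l,s,c=cv2.connectedComponentsWithStats(ter.astype(np.uint8))
    for i in range(1,k):
        if s[i,4]<100: continue
        q=X[l==i]; zt=np.percentile(q[:,2],98); t=q[q[:,2]>zt-6]
        print("terra px",c[i],s[i,4],"ztop",zt,"top c",(t.max(0)+t.min(0))[:2]/2,"ext",np.ptp(t,axis=0)[:2])
t=P["top"][150:240,70:200]; cv2.imwrite("pics/crop.png",cv2.resize(t,None,fx=6,fy=6,interpolation=cv2.INTER_CUBIC))
b=P["top"][170:260,295:385]; cv2.imwrite("pics/bowl.png",cv2.resize(b,None,fx=6,fy=6,interpolation=cv2.INTER_CUBIC))
E
python3 m1.py
```

```text
== scene
px [348.30422535 228.9943662 ] 355 bar c 558.3497314453125 261.55584716796875 wh 15.019503593444824 151.13182067871094 ang 168.42235 zbar 93.97264005340566 handle [558.82696737 262.00491937 142.96380499] 41 [565.43179642 269.22044536 149.63291199]
px [381.528 251.348] 250 bar c 573.3138427734375 354.7794189453125 wh 14.893641471862793 95.61988830566406 ang 165.70734 zbar 94.09619741325145 handle [574.2535012  355.20359014 142.11968898] 48 [582.21581861 362.45606847 146.17269527]
terra px [177.05962191 127.67862336] 2063 ztop 136.46030436335204 top c [ 530.29654023 -269.61466377] ext [170.12053065 148.35418737]
terra px [275.27351664 145.75542692] 691 ztop 130.6016883570702 top c [423.5063533  -16.31466312] ext [58.9207794  57.88376842]
terra px [251.23156533 188.17981889] 773 ztop 119.41756477798641 top c [575.3189529   -3.90497301] ext [73.49942781 73.24586512]
terra px [330.28064516 222.58602151] 930 ztop 88.86519752817999 top c [552.8963618  215.28282148] ext [113.57404167  80.85766195]
terra px [214.47156727 223.80027739] 721 ztop 138.0655443159031 top c [701.49306837 -3
[... 1356 characters left out ...]
046571 212.96649976] ext [49.33918063 75.00190936]
terra px [247.99376299 195.07900208] 481 ztop 122.35199946335679 top c [572.83192184  -3.36403299] ext [68.96756094 71.23753746]
terra px [345.55905826 214.54588986] 2506 ztop 137.95406012643457 top c [ 531.24271448 -269.62729236] ext [165.08268775 146.10798878]
terra px [125.37083333 206.00208333] 480 ztop 92.51757440594467 top c [535.7326452  338.21304836] ext [ 55.80988211 122.9410871 ]
terra px [166.49863014 212.15616438] 365 ztop 91.13711208323811 top c [519.57682391 222.79177734] ext [51.47623707 77.45256781]
terra px [251.47663551 249.96728972] 428 ztop 133.63691116849384 top c [422.14991678 -16.72066524] ext [56.06689399 56.41354361]
```

View pics/crop.png

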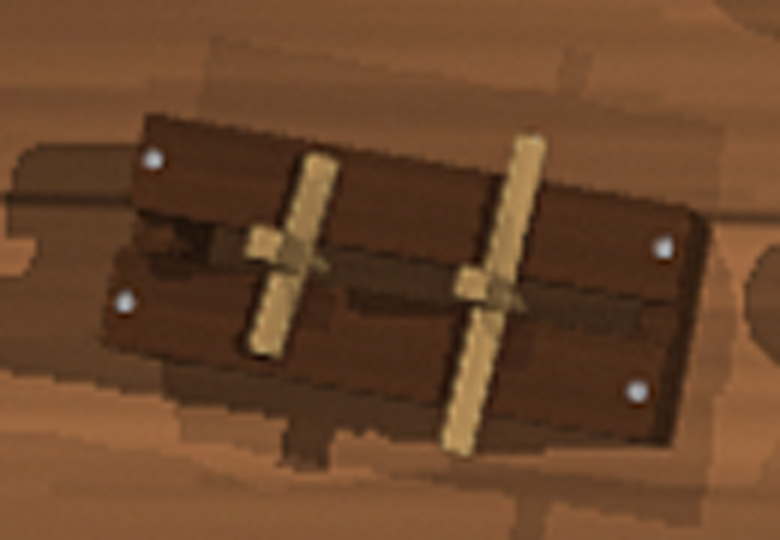

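View pics/bowl.png

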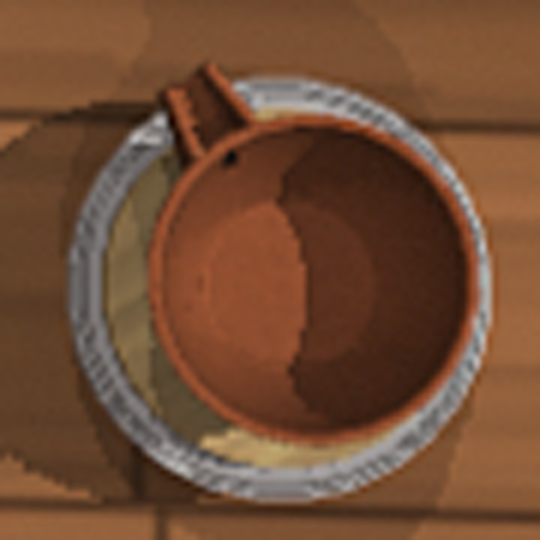

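The crop confirms it: the gauge at about (490,295) in the crop has the 151 mm crossbar, and the left one measures 95 mm, so the right-hand one is the larger gauge. The bowl crop shows a round rim centred near (313,278), with the spout towards (205,100). Next I measure the rim and spout accurately, and triangulate the handle top and spout.

```bash
cat > m2.py <<'E'
from h import *
from scipy.optimize import least_squares
R={};S={}
for n in("scene","top"):
    z=np.load(n+"0.npz"); m=manip.camera_model(n); X=cloud(z["d"],m); hsv=cv2.cvtColor(z["p"],cv2.COLOR_BGR2HSV)
    ter=(z["d"]>0)&(hsv[...,0]<14)&(hsv[...,1]>110)&(X[...,2]>62)&(abs(X[...,0]-520)<130)&(X[...,1]<-150)&(X[...,1]>-380)
    zz=X[...,2]; rim=ter&(zz>np.percentile(zz[ter],98)-7)
    v,u=np.nonzero(rim)
    q=X[rim]; 
    f=lambda p,q:np.hypot(q[:,0]-p[0],q[:,1]-p[1])-p[2]
    r=least_squares(f,[518,-270,72],args=(q,),loss="soft_l1",f_scale=2)
    for _ in range(3):
        k=abs(f(r.x,q))<5; r=least_squares(f,r.x,args=(q[k],))
    print(n,"depth rim circle",r.x,"z",np.median(q[k,2]),k.sum())
    # spout: points beyond 80mm
    a=np.hypot(X[...,0]-r.x[0],X[...,1]-r.x[1]); sp=ter&(a>81)&(a<112)&(zz>95)
    s=X[sp]; dd=s[:,:2]-r.x[:2]; ang=np.arctan2(dd[:,1],dd[:,0])
    top=s[:,2]>122
    print(" spout n",len(s),"mean ang",np.degrees(ang.mean()),"mid-ext",np.degrees((ang.min()+ang.max())/2),"top-only",np.degrees(ang[top].mean()),np.degrees((ang[top].min()+ang[top].max())/2),"rmax",a[sp].max())
    # outline ray-cast: silhouette pixels of bowl -> plane 135, ellipse/circle fit of outer edge
    k,l,st,c=cv2.connectedComponentsWithStats(ter.astype(np.uint8)); i=1+np.argmax(st[1:,4])
    cn=max(cv2.findContours((l==i).astype(np.uint8),cv2.RETR_EXTERNAL,cv2.CHAIN_APPROX_NONE)[0],key=len)[:,0]
    q=np.array([onplane(m,*p,135) for p in cn])
    r=least_squares(f,[518,-270,75],args=(q,),loss="soft_l1",f_scale=1)
    for _ in range(5):
        k=abs(f(r.x,q))<2; r=least_squares(f,r.x,args=(q[k],))
    print(" outline circle @135",r.x,k.sum(),len(q))
    # wheel head/bat circle: grey ring
    R[n]=r.x
# stem handle triangulate: centroid of handle-top pixels
rays=[]
for n in("scene","top"):
    z=np.load(n+"0.npz"); m=manip.camera_model(n); X=cloud(z["d"],m); hsv=cv2.cvtColor(z["p"],cv2.COLOR_BGR2HSV)
    g=(X[...,2]>139)&(abs(X[...,0]-558)<20)&(abs(X[...,1]-262)<20); v,u=np.nonzero(g); rays.append(ray(m,u.mean(),v.mean())); print(n,u.mean(),v.mean(),len(u),X[g].mean(0))
print("handle top tri",tri(rays))
E
python3 m2.py
```

```text
scene depth rim circle [ 521.63016167 -268.40860743   71.05750387] z 133.6988924566523 357
 spout n 89 mean ang 33.82089053129307 mid-ext 33.10507717919441 top-only 33.96201499089235 33.02700826878711 rmax 107.68911948596734
 outline circle @135 [ 524.25515374 -265.7494266    76.75764064] 60 154
top depth rim circle [ 520.41659353 -268.9383131    70.92385568] z 135.2249895926758 356
 spout n 110 mean ang 32.431409344981176 mid-ext 33.010037724106 top-only 32.521667120833534 33.010037724106 rmax 107.20818895443871
 outline circle @135 [ 520.84387085 -268.66550514   72.95353006] 144 175
scene 351.7647058823529 219.73529411764707 34 [558.27325393 261.72614016 143.98533722]
top 148.58064516129033 197.06451612903226 31 [556.2562624  261.50757785 144.48932433]
handle top tri [556.65521807 261.81051792 141.42631674]
```

Results:
- **Gauge:** at about (557.4, 261.7), crossbar at 168.5°, underside at about 85 mm.
- **Bowl mouth:** at about (520.9, -268.7), z 135, spout at 33°, so the crossbar must end at 123°.

Now I move above the gauge.

Request:
{"method": "jog_arm", "body": {"rows": [2.185, -1.374, 0, 0, 0, 0.001, 0, 2.185, -1.374, 0, 0, 0, 0.001, 0, 2.185, -1.374, 0, 0, 0, 0.001, 0, 2.185, -1.374, 0, 0, 0, 0.001, 0, 2.185, -1.374, 0, 0, 0, 0.001, 0, 2.185, -1.374, 0, 0, 0, 0.001, 0, 2.185, -1.374, 0, 0, 0, 0.001, 0, 2.185, -1.374, 0, 0, 0, 0.001, 0, 2.185, -1.374, 0, 0, 0, 0.001, 0, 2.185, -1.374, 0, 0, 0, 0.001, 0, 2.185, -1.374, 0, 0, 0, 0.001, 0, 2.185, -1.374, 0, 0, 0, 0.001, 0, 2.185, -1.374, 0, 0, 0, 0.001, 0, 2.185, -1.374, 0, 0, 0, 0.001, 0, 2.185, -1.374, 0, 0, 0, 0.001, 0, 2.185, -1.374, 0, 0, 0, 0.001, 0, 2.185, -1.374, 0, 0, 0, 0.001, 0, 2.185, -1.374, 0, 0, 0, 0.001, 0, 2.185, -1.374, 0, 0, 0, 0.001, 0, 2.185, -1.374, 0, 0, 0, 0.001, 0], "newtons": 20}}

```text
clock: 1.77
eef_pos: [558.3, 260.9, 213.0]
eef_rot: [-3.141, -0.001, 2.941]
wrist_force: [0.8, 1.2, 0.5]
finger_gap: 93.8
finger_force: 0.0
```

Request:
{"method": "jog_arm", "body": {"rows": [0, 0, 0, 0, 0, 0, 0, 0, 0, 0, 0, 0, 0, 0, 0, 0, 0, 0, 0, 0, 0]}}

```text
clock: 2.02
eef_pos: [556.9, 262.1, 213.1]
eef_rot: [-3.141, -0.001, 2.941]
wrist_force: [-0.0, -0.1, 0.5]
finger_gap: 94.0
finger_force: 0.0
```

Request:
{"method": "jog_arm", "body": {"rows": [0.03, -0.02, -0.9, 0, 0, 0, 0, 0, 0, -0.9, 0, 0, 0, 0, 0, 0, -0.9, 0, 0, 0, 0, 0, 0, -0.9, 0, 0, 0, 0, 0, 0, -0.9, 0, 0, 0, 0, 0, 0, -0.9, 0, 0, 0, 0, 0, 0, -0.9, 0, 0, 0, 0, 0, 0, -0.9, 0, 0, 0, 0, 0, 0, -0.9, 0, 0, 0, 0, 0, 0, -0.9, 0, 0, 0, 0, 0, 0, -0.9, 0, 0, 0, 0, 0, 0, 0, 0, 0, 0, 0, 0, 0, 0, 0, 0, 0, 0.5, 0, 0, 0, 0, 0, 0, 0.5, 0, 0, 0, 0, 0, 0, 0.5, 0, 0, 0, 0, 0, 0, 0.5, 0, 0, 0, 0, 0, 0, 0.7, 0, 0, 0, 0, 0, 0, 0.7]}}

```text
clock: 3.52
eef_pos: [557.8, 261.7, 114.7]
eef_rot: [3.141, 0.0, 2.941]
wrist_force: [0.2, -0.3, -0.1]
finger_gap: 57.7
finger_force: 0.0
```

```bash
python3 - <<'E'
from h import *
p,d,m=grab("scene"); print(manip.read_state()["finger_gap"])
cv2.imwrite("pics/grip.png",cv2.resize(p[150:300,280:460],None,fx=4,fy=4))
E
```

```text
53.235560094474636
```

View pics/grip.png

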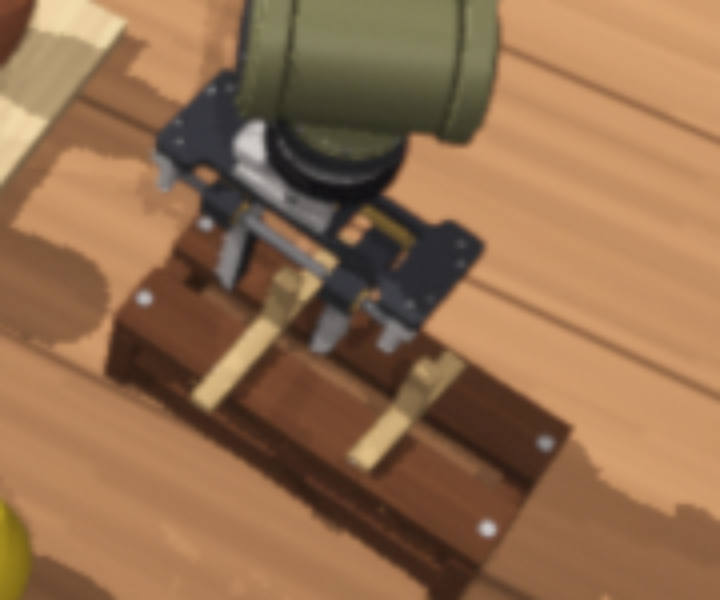

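The fingers, at (232,250) and (330,325), straddle the large handle at (285,285) symmetrically, and the small gauge at (420,375) is clear. Now I close the gripper.

Request:
{"method": "jog_arm", "body": {"rows": [0, 0, 0, 0, 0, 0, 0.8, 0, 0, 0, 0, 0, 0, 0.85, 0, 0, 0, 0, 0, 0, 0.85, 0, 0, 0, 0, 0, 0, 0.9, 0, 0, 0, 0, 0, 0, 0.9, 0, 0, 0, 0, 0, 0, 1, 0, 0, 0, 0, 0, 0, 1, 0, 0, 0, 0, 0, 0, 1, 0, 0, 0, 0, 0, 0, 1, 0, 0, 0, 0, 0, 0, 1, 0, 0, 0, 0, 0, 0, 1, 0, 0, 0, 0, 0, 0, 1], "newtons": 20}}

```text
clock: 4.57
eef_pos: [557.7, 261.6, 114.4]
eef_rot: [-3.142, -0.0, 2.941]
wrist_force: [0.1, -0.3, -0.8]
finger_gap: 13.8
finger_force: 20.0
```

Request:
{"method": "jog_arm", "body": {"rows": [0, 0, 0.4, 0, 0, 0, 1, 0, 0, 0.7, 0, 0, 0, 1, 0, 0, 0.8, 0, 0, 0, 1, 0, 0, 0.8, 0, 0, 0, 1, 0, 0, 0.8, 0, 0, 0, 1, 0, 0, 0.8, 0, 0, 0, 1, 0, 0, 0.8, 0, 0, 0, 1, 0, 0, 0.8, 0, 0, 0, 1, 0, 0, 0.8, 0, 0, 0, 1, 0, 0, 0.8, 0, 0, 0, 1, 0, 0, 0.8, 0, 0, 0, 1, 0, 0, 0.8, 0, 0, 0, 1, 0, 0, 0.8, 0, 0, 0, 1, 0, 0, 0.8, 0, 0, 0, 1, 0, 0, 0.8, 0, 0, 0, 1, 0, 0, 0.8, 0, 0, 0, 1, 0, 0, 0.8, 0, 0, 0, 1, 0, 0, 0.8, 0, 0, 0, 1, 0, 0, 0.6, 0, 0, 0, 1, 0, 0, 0.3, 0, 0, 0, 1]}}

```text
clock: 6.23
eef_pos: [557.9, 261.7, 263.6]
eef_rot: [3.141, 0.001, 2.941]
wrist_force: [-0.7, 0.0, -1.0]
finger_gap: 14.0
finger_force: 20.0
```

Request:
{"method": "jog_arm", "body": {"rows": [0, 0, 0, 0, 0, 0, 1, 0, 0, 0, 0, 0, 0, 1, 0, 0, 0, 0, 0, 0, 1, 0, 0, 0, 0, 0, 0, 1]}}

```text
clock: 6.57
eef_pos: [557.6, 261.6, 261.9]
eef_rot: [-3.141, -0.001, 2.941]
wrist_force: [0.3, 0.3, -0.1]
finger_gap: 14.1
finger_force: 20.0
```

```bash
cat > m3.py <<'E'
from h import *
import sys
s=manip.read_state(); T=s["eef_pos"]; print("tcp",T,s["eef_rot"],s["finger_gap"],s["finger_force"])
for n in("scene","top"):
    p,d,m=grab(n); X=cloud(d,m); hsv=cv2.cvtColor(p,cv2.COLOR_BGR2HSV)
    g=(d>0)&(hsv[...,0]>12)&(hsv[...,0]<32)&(hsv[...,1]>50)&(hsv[...,2]>80)&(np.hypot(X[...,0]-T[0],X[...,1]-T[1])<90)&(X[...,2]>T[2]-29-60)&(X[...,2]<T[2]-15)
    bar=g&(abs(X[...,2]-(T[2]-29+5))<14)
    q=X[bar]
    if len(q)<20: print(n,"few",len(q)); continue
    top=q
    c=q.mean(0); w,v=np.linalg.eigh(np.cov((q-c).T)); a=v[:,2]*np.sign(-v[0,2]); t=(q-c)@a; lo,hi=np.percentile(t,[0.5,99.5])
    mid=c+a*(lo+hi)/2
    print(n,len(q),"bar mid-TCP",mid-T,"len",hi-lo,"ang",np.degrees(np.arctan2(a[1],a[0]))%180,"tilt deg",np.degrees(np.arcsin(a[2])),"z99/med",np.percentile(q[:,2],[50,95])-T[2])
    if len(sys.argv)>1: cv2.imwrite(f"pics/{sys.argv[1]}_{n}.png",cv2.resize(p,(800,600)))
E
python3 m3.py lift
```

```text
tcp [557.63803401 261.56016168 261.94353593] [-3.14113233e+00 -7.04971688e-04  2.94074373e+00] 14.082314861057286 19.999873638153076
scene 225 bar mid-TCP [ 11.15668028  -0.57261798 -21.6120687 ] len 127.29017356225688 ang 167.25174000479885 tilt deg 0.02702746120685413 z99/med [-21.32372576 -18.03990423]
top 81 bar mid-TCP [ 18.99771228  -3.43502266 -18.99617031] len 108.03357018332252 ang 166.83612736524518 tilt deg 0.7292362045671784 z99/med [-19.17308129 -16.03491655]
```

View pics/lift_scene.png

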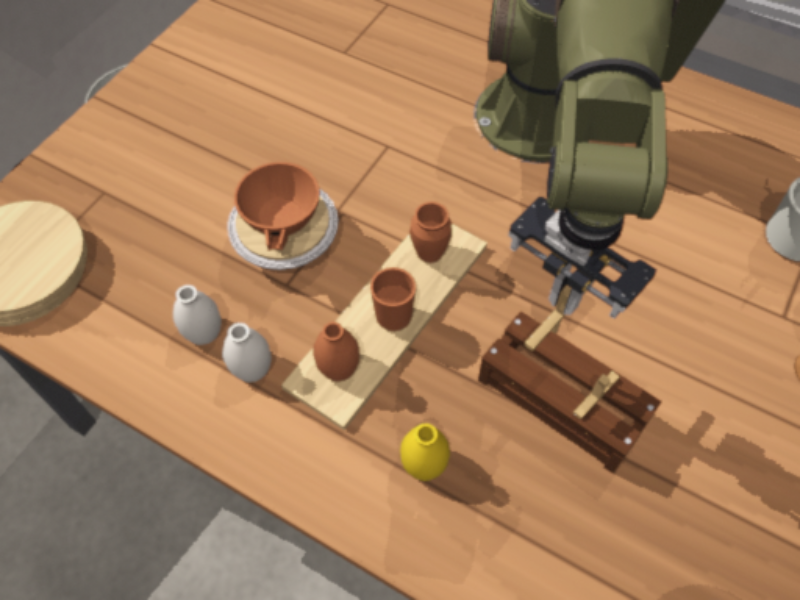

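The larger gauge is in the gripper at (550,310), level and upright. The small gauge, pots and bowl are where they were. Next I carry it over the pots, with the stem bottom at about 183 mm against 138 mm for the tallest pot.

Request:
{"method": "jog_arm", "body": {"rows": [-0.09, -1.33, 0, 0, 0, -0.02, 1, -0.09, -1.33, 0, 0, 0, -0.02, 1, -0.09, -1.33, 0, 0, 0, -0.02, 1, -0.09, -1.33, 0, 0, 0, -0.02, 1, -0.09, -1.33, 0, 0, 0, -0.02, 1, -0.09, -1.33, 0, 0, 0, -0.02, 1, -0.09, -1.33, 0, 0, 0, -0.02, 1, -0.09, -1.33, 0, 0, 0, -0.02, 1, -0.09, -1.33, 0, 0, 0, -0.02, 1, -0.09, -1.33, 0, 0, 0, -0.02, 1, -0.09, -1.33, 0, 0, 0, -0.02, 1, -0.09, -1.33, 0, 0, 0, -0.02, 1, -0.09, -1.33, 0, 0, 0, -0.02, 1, -0.09, -1.33, 0, 0, 0, -0.02, 1, -0.09, -1.33, 0, 0, 0, -0.02, 1, -0.09, -1.33, 0, 0, 0, -0.02, 1, -0.09, -1.33, 0, 0, 0, -0.02, 1, -0.09, -1.33, 0, 0, 0, -0.02, 1, -0.09, -1.33, 0, 0, 0, -0.02, 1, -0.09, -1.33, 0, 0, 0, -0.02, 1]}}

```text
clock: 8.33
eef_pos: [539.6, -5.7, 262.5]
eef_rot: [3.142, 0.0, 2.539]
wrist_force: [0.5, 0.2, -0.5]
finger_gap: 13.9
finger_force: 20.0
```

Request:
{"method": "jog_arm", "body": {"rows": [-0.09, -1.33, 0, 0, 0, -0.02, 1, -0.09, -1.33, 0, 0, 0, -0.02, 1, -0.09, -1.33, 0, 0, 0, -0.02, 1, -0.09, -1.33, 0, 0, 0, -0.02, 1, -0.09, -1.33, 0, 0, 0, -0.02, 1, -0.09, -1.33, 0, 0, 0, -0.02, 1, -0.09, -1.33, 0, 0, 0, -0.02, 1, -0.09, -1.33, 0, 0, 0, -0.02, 1, -0.09, -1.33, 0, 0, 0, -0.02, 1, -0.09, -1.33, 0, 0, 0, -0.02, 1, -0.09, -1.33, 0, 0, 0, -0.02, 1, -0.09, -1.33, 0, 0, 0, -0.02, 1, -0.09, -1.33, 0, 0, 0, -0.02, 1, -0.09, -1.33, 0, 0, 0, -0.02, 1, -0.09, -1.33, 0, 0, 0, -0.02, 1, -0.09, -1.33, 0, 0, 0, -0.02, 1, -0.09, -1.33, 0, 0, 0, -0.02, 1, -0.09, -1.33, 0, 0, 0, -0.01, 1, -0.09, -1.33, 0, 0, 0, 0, 1, -0.09, -1.2, 0, 0, 0, 0, 1]}}

```text
clock: 10.0
eef_pos: [521.6, -270.5, 262.4]
eef_rot: [-3.142, -0.0, 2.191]
wrist_force: [0.1, 0.0, -1.2]
finger_gap: 13.7
finger_force: 20.0
```

Request:
{"method": "jog_arm", "body": {"rows": [0, 0, 0, 0, 0, 0, 1, 0, 0, 0, 0, 0, 0, 1, 0, 0, 0, 0, 0, 0, 1, 0, 0, 0, 0, 0, 0, 1]}}

```text
clock: 10.33
eef_pos: [521.9, -268.5, 262.5]
eef_rot: [3.141, -0.0, 2.191]
wrist_force: [0.6, 0.0, 0.3]
finger_gap: 14.1
finger_force: 20.0
```

```bash
python3 m3.py over
```

```text
tcp [ 521.88623178 -268.49548653  262.51910523] [ 3.14148353e+00 -4.41719606e-05  2.19149713e+00] 14.071244679239875 19.999929070472717
scene 373 bar mid-TCP [  1.17439288   2.95536967 -21.96141286] len 148.58519125248282 ang 125.5003779830199 tilt deg 0.07280948166804611 z99/med [-21.21082272 -17.19622061]
top 58 bar mid-TCP [-32.1460201   49.11945205 -20.33704764] len 36.19720202391619 ang 135.52134266072176 tilt deg 4.093278933781814 z99/med [-19.76985837 -16.45111048]
```

View pics/over_scene.png

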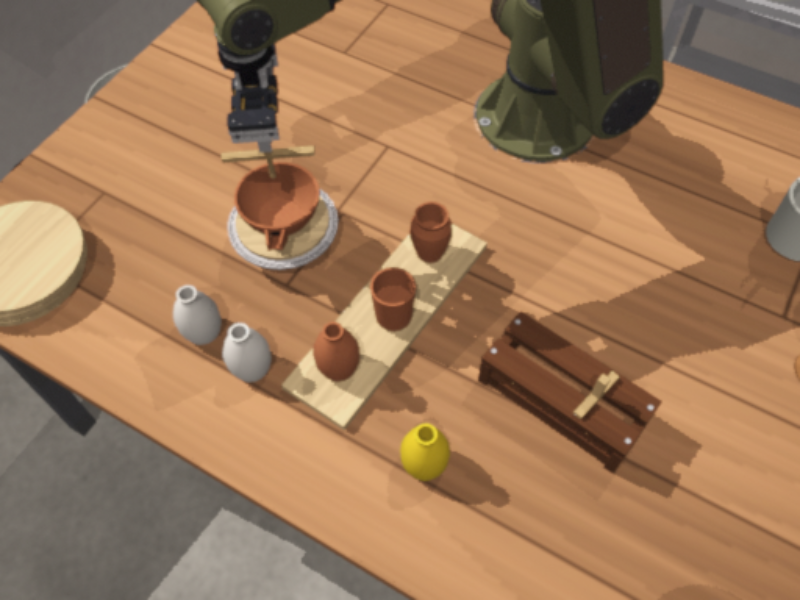

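The whole crossbar is visible above the bowl, from (222,157) to (313,150). It is level, and the stem points at the bowl's middle. I trim the angle by -0.04 rad and descend most of the way.

Request:
{"method": "jog_arm", "body": {"rows": [-0.03, -0.08, 0, 0, 0, -0.02, 1, 0, 0, 0, 0, 0, -0.02, 1, 0, 0, -0.4, 0, 0, 0, 1, 0, 0, -0.5, 0, 0, 0, 1, 0, 0, -0.5, 0, 0, 0, 1, 0, 0, -0.5, 0, 0, 0, 1, 0, 0, -0.5, 0, 0, 0, 1, 0, 0, -0.5, 0, 0, 0, 1, 0, 0, -0.5, 0, 0, 0, 1, 0, 0, -0.5, 0, 0, 0, 1, 0, 0, -0.5, 0, 0, 0, 1, 0, 0, -0.5, 0, 0, 0, 1, 0, 0, -0.5, 0, 0, 0, 1, 0, 0, -0.5, 0, 0, 0, 1, 0, 0, -0.5, 0, 0, 0, 1, 0, 0, -0.5, 0, 0, 0, 1, 0, 0, -0.4, 0, 0, 0, 1, 0, 0, -0.2, 0, 0, 0, 1, 0, 0, 0, 0, 0, 0, 1, 0, 0, 0, 0, 0, 0, 1]}}

```text
clock: 12.1
eef_pos: [521.5, -269.9, 187.6]
eef_rot: [3.142, 0.0, 2.151]
wrist_force: [-0.5, 0.6, -1.3]
finger_gap: 13.7
finger_force: 20.0
```

```bash
python3 m3.py
```

```text
tcp [ 521.51062321 -269.89448223  187.5566332 ] [3.14151796e+00 1.63982182e-04 2.15083590e+00] 13.666594764430746 19.99999165534973
scene 328 bar mid-TCP [  1.54859858   2.33352124 -21.94176596] len 147.58383910612133 ang 123.15010986081025 tilt deg 0.10402686516638951 z99/med [-21.36577219 -17.25994155]
top 59 bar mid-TCP [-30.56867714  50.00757217 -19.15893867] len 36.22803952115976 ang 133.1464668698484 tilt deg -0.5396955597348214 z99/med [-18.82166148 -15.67022229]
```

Angle 123.15°, level and centred to about 1 mm. Now the last 15 mm.

Request:
{"method": "jog_arm", "body": {"rows": [0, 0, -0.2, 0, 0, 0, 1, 0, 0, -0.2, 0, 0, 0, 1, 0, 0, -0.2, 0, 0, 0, 1, 0, 0, -0.2, 0, 0, 0, 1, 0, 0, -0.2, 0, 0, 0, 1, 0, 0, -0.2, 0, 0, 0, 1, 0, 0, -0.2, 0, 0, 0, 1, 0, 0, -0.1, 0, 0, 0, 1, 0, 0, 0, 0, 0, 0, 1, 0, 0, 0, 0, 0, 0, 1, 0, 0, 0, 0, 0, 0, 1, 0, 0, 0, 0, 0, 0, 1, 0, 0, 0, 0, 0, 0, 1, 0, 0, 0, 0, 0, 0, 1]}}

```text
clock: 13.37
eef_pos: [521.5, -269.9, 172.5]
eef_rot: [3.142, 0.0, 2.151]
wrist_force: [-1.0, 0.2, -0.2]
finger_gap: 13.6
finger_force: 20.0
```

```bash
python3 m3.py fin; python3 - <<'E'
import cv2
p=cv2.imread("pics/fin_scene.png"); cv2.imwrite("pics/fin_crop.png",cv2.resize(p[80:290,190:470],None,fx=2.5,fy=2.5))
E
```

```text
tcp [ 521.46546145 -269.88019189  172.48196484] [3.14157155e+00 6.56667034e-05 2.15081154e+00] 13.621022353710103 19.999915659427643
scene 322 bar mid-TCP [  1.10362128   2.4755789  -21.97737856] len 148.93336019869992 ang 123.12729215098913 tilt deg 0.1265847694400616 z99/med [-21.10469168 -17.16345676]
top 55 bar mid-TCP [-30.78135935  50.62624183 -20.53074621] len 34.6179021260055 ang 130.98352878030877 tilt deg -2.7165750437948524 z99/med [-20.1134982  -16.79479267]
```

View pics/fin_crop.png

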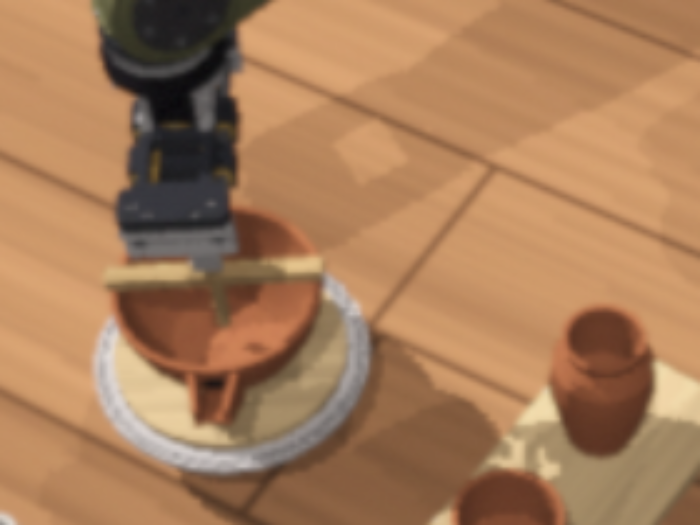

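The crossbar runs from (105,275) to (325,265), square to the spout at (213,400). It hovers over the rim with the stem inside the bowl, and nothing is touching.

```bash
python3 -c "
from cell import manip
print(manip.sign_off())"
```

```text
the job is handed in; nothing more can be done
None
```

The job is handed in (no verdict came back): the larger gauge is held still over the bowl, level, centred to about 1–2 mm and square to the spout within about 1° by camera, with the crossbar about 8 mm above the rim (worked out from the arm's height), and no contact seen.

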